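Plug-gauge two pantry shelf feet and bin the blocked one

ROBOT

A 7-joint arm with a two-finger parallel gripper is mounted at the origin on the work surface. World frame = base frame: x ahead of the robot, y to its left, z up, the work surface at z = 0. Lengths are in m, angles in rad, forces in N, time in s.
With the tool pointing down it reaches from about 0.4 to 0.875 m from the base axis. Payload 19.3 kg.
Tool frame: the origin (TCP) lies midway between the tips of the shut fingers; the grasp point (between the pads) lies 19 mm behind it; z points along the fingers, y is the line along which they close (so a half turn about z gives the same grasp; the last joint's range is limited). The gripper opens to 85 mm and grips with 20 to 120 N. Pads are 22 mm wide; open, the fingers measure 114 mm over their backs; the gripper's body (76 mm by 85 mm) begins 54 mm behind the grasp point. The pads swing forward as they close: fully open they stand 13 mm farther back than shut.
Start: joints at [-1.265, 0.521, -0.036, 1.599, 0.021, 1.021, -0.113], TCP at [0.229, 0.581, 0.231] pointing down, gripper open.
Joint ranges: [-2.91, 2.91], [-0.3, 2.13], [-1.5, 1.42], [0.17, 2.43], [-1.26, 4.41], [0.16, 1.93], [-2.52, 2.52]. Speed limits (rad/s): [1.89, 1.89, 2.39, 2.39, 3.01, 3.01, 3.01].

INTERFACE

Orientations are given as [roll, pitch, yaw] about the fixed x, y, z axes, in that order (R = Rz(yaw) Ry(pitch) Rx(roll)).
In Python, from workcell import bot gives the robot as it stands.
- The arm moves only by the shell command python3 nudge.py 'ROWS' [FORCE]. ROWS is a JSON list of rows, 1 to 5 of them, each written [opening, [dx, dy, dz], [rx, ry, rz]]: the finger opening in m, then dx, dy, dz in units of 50 mm, then a rotation vector rx, ry, rz in units of 0.1 rad; each row is the pose to reach, as a shift and turn from the pose commanded when the command began, along the tool's axes at that moment; what a row does not reach only later rows make up. A row lasts 1/8 s, in which the tool goes at most 0.0625 m and 0.188 rad, less where a joint would pass 70% of its speed; a pose out of reach is approached as far as the arm can. The fingers move at their own pace and stop on an object; FORCE is the grip in N (left out, the last holds). Time passes only in rows, so rows that do not move let the fingers close. It prints the time, the measured TCP pose, the force, the opening and the grip force at its end. Input that does not fit is refused with a message, and nothing moves.
- bot.observe(): the state, without advancing time (a new reading comes with each control period).
- bot.grab_frame(name): name is "side" or "top"; returns the picture (384x512x3 uint8, blue, green, red); there is no depth.
- bot.calibration(name): a dict with "vfov" (degrees; the focal length in pixels is half the picture's height over the tangent of half this angle, whatever the lens; pixels are square), "cx", "cy" (the principal point, pixels), "dist_coeffs" ([k1, k2, p1, p2, k3] as OpenCV has them; the pictures are not rectified), "eye" and "attitude" of the camera in the world. Camera axes: x right, y down, z forward; pixel columns grow to the right and rows downward; lengths in m; the calibration is good to about 2 mm. A picture is of the moment at which its call begins. calibration takes no time and is no camera call.
- bot.job_done(): hands the job in; it is judged then, once.
The state is a dict: "clock": time; "qpos": joint angles; "qd": joint speeds; "joint_efforts": joint torques, N m; "position": TCP position; "tool_rot": TCP orientation; "force": force on the tool from outside, world axes, zero at the start; "moment": the same for the moment, N m; "grip_width": finger opening in m; "finger_force": force on a finger pad.
Only numpy, scipy, OpenCV 4.12 (cv2) and the standard library are available. Lean on these libraries where they do the work, as an engineer would, in place of code of your own. Each camera call takes 0.05 s, during which the arm holds its last target. There are 200 camera calls.

TASK

One of the two aluminium shelf feet has a blocked hole, and you cannot see which: try the plug gauge in both, pressing gently (no more than about 35 N) and, in the blocked one, bearing for a moment on what stops it. After that leave the gauge standing fully home, collar down, in the good foot where that stands on the board, and only then set the blocked foot upright in the white bin. Do not disturb the tins, jars and spoon.

Things in the scene. Friction and masses are not known exactly. Their poses are not given: they have to be found in the camera images.
- foot_a: one of two outwardly identical plain aluminium shelf feet: block 54 x 54 mm, 45 mm high, 0.21 to 0.42 kg, loose, standing on the board. In its top a central round hole. Origin: centre of the underside; z up along the hole, x and y square to the sides (x within 0.5 rad of world x)
- foot_b: the other of the two outwardly identical plain aluminium shelf feet: block 54 x 54 mm, 45 mm high, 0.21 to 0.42 kg, loose, standing on the board. In its top a central round hole. Origin: centre of the underside; z up along the hole, x and y square to the sides (x within 0.5 rad of world x)
- foot_a_mouth (a point): centre of this foot's hole at its top face: 21.5 mm in diameter, 1 mm chamfer, blind. In one foot it is free to 37 mm, so the gauge goes home; in the other a loose slug blocks it 18 mm below the mouth. Either foot may be the blocked one
- foot_b_mouth (a point): centre of this foot's hole at its top face: 21.5 mm in diameter, 1 mm chamfer, blind. In one foot it is free to 37 mm, so the gauge goes home; in the other a loose slug blocks it 18 mm below the mouth. Either foot may be the blocked one
- gauge: plug gauge, 0.2 kg, 92 mm long: steel pin 20 mm in diameter, 36 mm long, chamfered 1.5 mm at the tip; collar 32 mm across, 6 mm thick; black square handle 24 x 24 mm, 50 mm long. Starts upright in the stand, tip 6 mm above the counter. Origin: centre of the pin's tip; z from tip up to handle, x and y square to the handle
- gauge_grip (a point): point to grip on the gauge: on the axis, 68 mm above the tip, mid-handle. With the gauge fully home in a foot the collar lies on the foot's top, the tip is 9 mm above the foot's underside and this point 77 mm above it; in the blocked foot the collar stays 18 mm proud
- stand: wooden stand, fixed, 70 x 70 mm, 30 mm high, with a 24 mm hole, 24 mm deep, holding the gauge. Origin: centre of the underside
- bin: white plastic open bin, fixed, 180 x 180 mm outside, walls 4 mm thick and 55 mm high, floor about 4 mm thick. Origin: centre of the underside; x and y square to the walls
- board: flat beech board, fixed on the counter, 230 x 410 mm, 6 mm thick, on which the two feet and the spice jar stand; its top is at z = 6 mm. Origin: centre of the underside
- bean_tin: bystander, loose, not to be disturbed: tall blue tin, 74 mm across, 108 mm high; origin: centre of its underside
- soup_tin: bystander, loose, not to be disturbed: tall red tin, 74 mm across, 108 mm high; origin: centre of its underside
- fish_tin: bystander, loose, not to be disturbed: low yellow tin, 84 mm across, 38 mm high; origin: centre of its underside
- drum: bystander, loose, not to be disturbed: orange drum, 70 mm across, 115 mm high; origin: centre of its underside
- sauce_jar: bystander, loose, not to be disturbed: amber glass jar with green cap, 70 mm across, 120 mm high; origin: centre of its underside
- spice_jar: bystander, loose, not to be disturbed: small glass jar with black cap, 42 mm across, 60 mm high, standing between the two feet; origin: centre of its underside
- spoon: bystander, loose, not to be disturbed: wooden spoon lying near the robot; origin: its middle

How it is judged:
By the outcome, as a careful person would: the job done as asked, in the order asked, and still so for the second after the job is handed in, with the robot touching nothing.
It also fails if it takes over 72 s, if anything falls off the work surface, if the arm or the gripper's body presses on something with over 40 N, if the wrist force passes 120 N, or if a joint passes its speed limit or range.

## Working session

There is one attempt and no reset: what is moved stays moved. The work goes in short steps, Python scripts to look and compute and a shell command to move; the robot and the scene stay as the last step left them, time stands still between calls to the robot, and variables do not carry over. Pictures are saved under pics/ and viewed, at most 10 in all, crops included, and the job is handed in when it is done.

```bash
ls; mkdir -p pics; python3 - <<'E'
from workcell import bot
import cv2
for n in("top","side"):
    cv2.imwrite(f"pics/{n}0.png",bot.grab_frame(n)); print(n,bot.calibration(n))
print(bot.observe())
E
```

```text
nudge.py
pics
workcell.py
top {'vfov': 55.983741902508534, 'cx': 257.3534794232663, 'cy': 184.81154374290074, 'dist_coeffs': array([0.00188653, 0.        , 0.        , 0.        , 0.        ]), 'eye': array([ 0.41903818, -0.01449959,  0.9764537 ]), 'attitude': array([-3.05112484,  0.02006153, -1.55709973])}
side {'vfov': 45.915490847058074, 'cx': 255.49668558582488, 'cy': 196.7646705837629, 'dist_coeffs': array([-0.17913818,  0.        ,  0.        ,  0.        ,  0.        ]), 'eye': array([ 0.2117554 , -0.77616558,  0.88515047]), 'attitude': array([-2.35065966, -0.00527801, -0.31507362])}
{'clock': 0.1, 'qpos': array([-1.26518881,  0.52193329, -0.03630377,  1.59994108,  0.02120465,
        1.02108699, -0.11276901]), 'qd': array([-0.00025623,  0.00015956,  0.0003798 , -0.00239512, -0.00032996,
       -0.00161644, -0.00201476]), 'joint_efforts': array([ 6.70744383e-03, -9.28486919e+01,  1.98550344e+00, -3.70540595e+01,
        1.82375038e-02,  5.31239304e-03, -1.40925684e-05]), 'position': array([0.22932749, 0.58109277, 0.23080027]), 'tool_rot': array([-3.14061253e+00,  8.37451049e-05,  2.76578693e+00]), 'force': array([0.24553069, 0.38742996, 0.79277087]), 'moment': array([0.02015641, 0.02456517, 0.06657094]), 'finger_force': 0.0, 'grip_width': 0.0853028621139152}
```

View pics/top0.png

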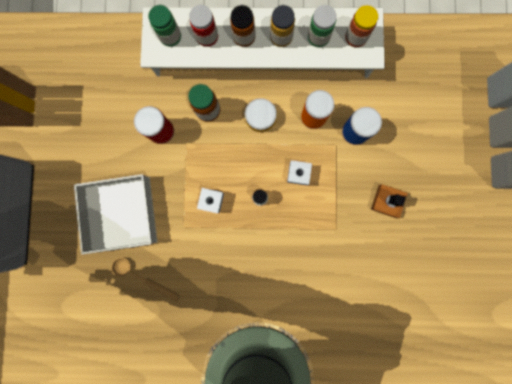

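View pics/side0.png

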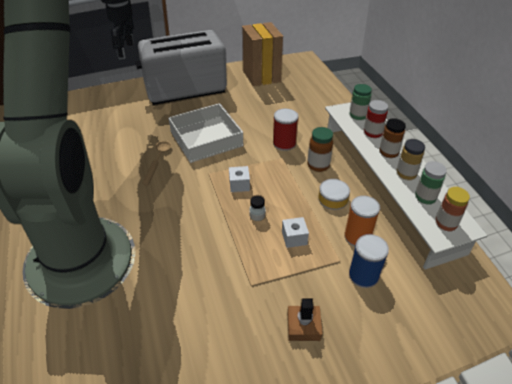

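Top view: bin around (115,213), feet at (210,200) and (300,172), spice jar (260,197), stand/gauge (392,200). I'll enlarge for precise pixels.

```bash
cat > h.py <<'E'
import numpy as np, cv2
from scipy.spatial.transform import Rotation as R
from workcell import bot
def cam(n):
    c=bot.calibration(n); f=192/np.tan(np.radians(c["vfov"])/2)
    return np.array([[f,0,c["cx"]],[0,f,c["cy"]],[0,0,1]]),c["dist_coeffs"],c["eye"],R.from_euler("xyz",c["attitude"]).as_matrix()
def ray(n,uv):
    K,d,e,A=cam(n); p=cv2.undistortPoints(np.array([[uv]],float),K,d)[0,0]
    return e,A@np.array([*p,1])
def at(n,uv,z):
    e,v=ray(n,uv); return e+v*(z-e[2])/v[2]
def proj(n,P):
    K,d,e,A=cam(n); P=(np.atleast_2d(P)-e)@A
    return cv2.projectPoints(P,np.zeros(3),np.zeros(3),K,d)[0][:,0]
def crop(n,x0,y0,w,h,s,out,im=None):
    im=bot.grab_frame(n) if im is None else im
    cv2.imwrite(out,cv2.resize(im[y0:y0+h,x0:x0+w],None,fx=s,fy=s,interpolation=cv2.INTER_CUBIC))
E
python3 - <<'E'
from h import *
t=cv2.imread("pics/top0.png"); s=cv2.imread("pics/side0.png")
a=lambda im,x,y,w,h,k:cv2.resize(im[y:y+h,x:x+w],None,fx=k,fy=k,interpolation=cv2.INTER_CUBIC)
# four 40x40-ish tiles at 8x
T=[a(t,190,180,45,36,8),a(t,278,154,45,36,8),a(t,368,178,45,36,8),a(s,284,294,45,36,8)]
cv2.imwrite("pics/tiles.png",np.vstack([np.hstack(T[:2]),np.hstack(T[2:])]))
T=[a(s,222,160,45,36,8),a(s,274,212,45,36,8)]
T2=a(t,60,165,120,96,3)
b=np.hstack(T); c=np.zeros((288,720,3),np.uint8); c[:,:360]=T2; c[:,360:720]=a(s,160,95,120,96,3)
cv2.imwrite("pics/tiles2.png",np.vstack([b,c]))
for p in [(210,200),(300,172)]: print(at("top",p,.051))
E
```

```text
[0.46211033 0.12639173 0.051     ]
[ 0.53717406 -0.10416369  0.051     ]
```

View pics/tiles.png

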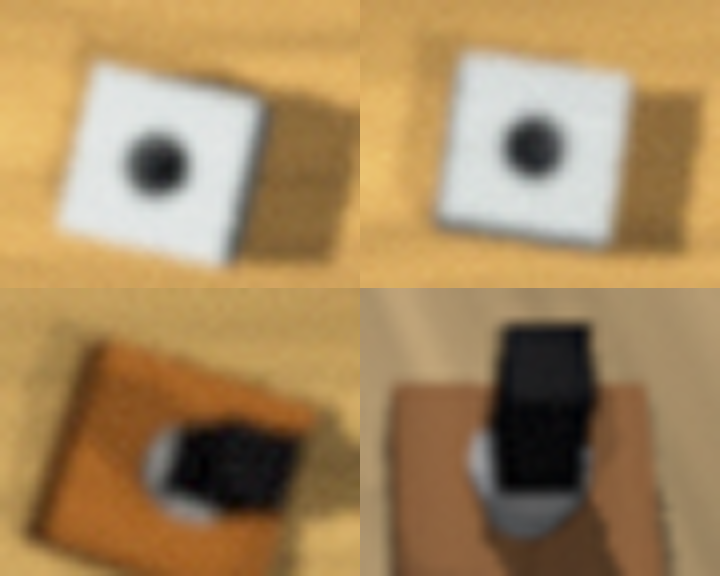

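View pics/tiles2.png

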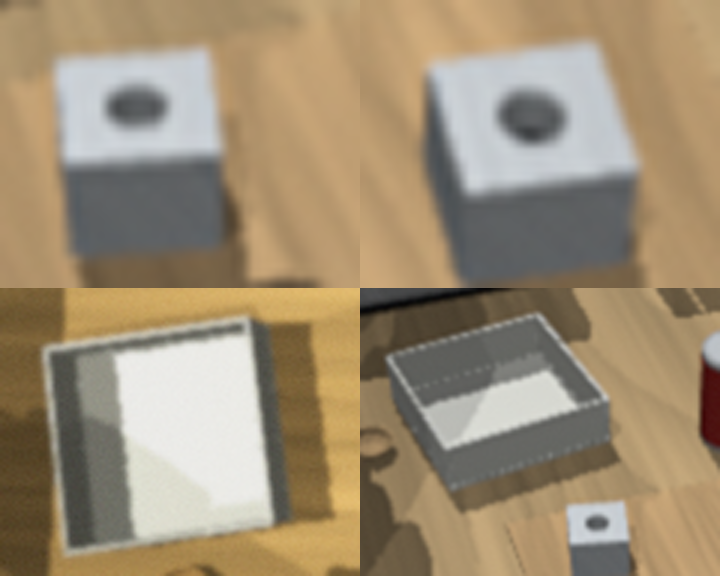

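```bash
python3 - <<'E'
from h import *
t=cv2.imread("pics/top0.png"); s=cv2.imread("pics/side0.png")
def a(im,x,y,w,h,k):
    g=cv2.resize(im[y:y+h,x:x+w],None,fx=k,fy=k,interpolation=cv2.INTER_CUBIC)
    return (255*(g/255.)**.45).astype(np.uint8)
cv2.imwrite("pics/g.png",np.hstack([a(t,382,186,28,40,14),a(s,288,294,28,40,14)]))
# feet
sq=np.array([[-1,-1],[1,-1],[1,1],[-1,1]])*.027
from scipy.optimize import least_squares
def px(tile,x0,y0): return [( (u+.5)/8-.5+x0,(v+.5)/8-.5+y0) for u,v in tile]
F={"A(left)":(px([(95,62),(265,98),(228,268),(58,228),(157,163)],190,180),px([(57,60),(208,50),(222,155),(65,162),(136,106)],222,160)),
"B(right)":(px([(100,50),(272,72),(252,245),(77,218),(174,146)],278,154),px([(70,65),(240,43),(277,168),(105,193),(171,116)],274,212))}
for k,(pt,ps) in F.items():
    for n,p in(("top",pt),("side",ps)):
        P=np.array([at(n,q,.051)[:2] for q in p]); c=P[:4].mean(0)
        e=P[:4]-P[[1,2,3,0]]; 
        ang=[(np.arctan2(*v[::-1])+np.pi/4)%(np.pi/2)-np.pi/4 for v in e]
        print(k,n,"corn",c.round(4),"hole",P[4].round(4),"yaw",np.round(ang,3),"len",np.linalg.norm(e,axis=1).round(4))
bt=[((u+.5)/3-.5+60,(v-288+.5)/3-.5+165) for u,v in [(45,347),(250,318),(274,524),(66,552)]]
bs=[((u-360+.5)/3-.5+160,(v-288+.5)/3-.5+95) for u,v in [(540,315),(607,402),(447,448),(388,355)]]
for n,b in(("top",bt),("side",bs)):
    P=np.array([at(n,q,.055)[:2] for q in b]); e=P-P[[1,2,3,0]]
    print("bin",n,P.mean(0).round(4),[round((np.arctan2(*v[::-1])+np.pi/4)%(np.pi/2)-np.pi/4,3) for v in e],np.linalg.norm(e,axis=1).round(3),P.round(3).tolist())
print("sp",at("top",(260,197),.06), at("top",(150,285),.01),at("top",(123,266),.01))
E
```

```text
A(left) top corn [0.462  0.1271] hole [0.4622 0.1285] yaw [-0.196 -0.192 -0.216 -0.192] len [0.0563 0.0557 0.0563 0.0546]
A(left) side corn [0.4626 0.1281] hole [0.4619 0.1283] yaw [-0.209 -0.216 -0.244 -0.221] len [0.0532 0.055  0.0535 0.0531]
B(right) top corn [ 0.5376 -0.1028] hole [ 0.5376 -0.1024] yaw [-0.118 -0.113 -0.143 -0.129] len [0.0558 0.0565 0.0567 0.0551]
B(right) side corn [ 0.5386 -0.1031] hole [ 0.538  -0.1028] yaw [-0.14  -0.172 -0.128 -0.155] len [0.0547 0.0523 0.0539 0.053 ]
bin top [0.4243 0.3754] [np.float64(0.153), np.float64(0.158), np.float64(0.147), np.float64(0.162)] [0.179 0.177 0.178 0.176] [[0.498, 0.478], [0.525, 0.301], [0.35, 0.273], [0.324, 0.449]]
bin side [0.4246 0.3746] [np.float64(0.135), np.float64(0.136), np.float64(0.155), np.float64(0.133)] [0.179 0.172 0.18  0.176] [[0.499, 0.475], [0.523, 0.298], [0.352, 0.274], [0.324, 0.452]]
sp [ 0.47093044 -0.00212292  0.06      ] [0.23796954 0.28544554 0.01      ] [0.28605545 0.35946736 0.01      ]
```

View pics/g.png

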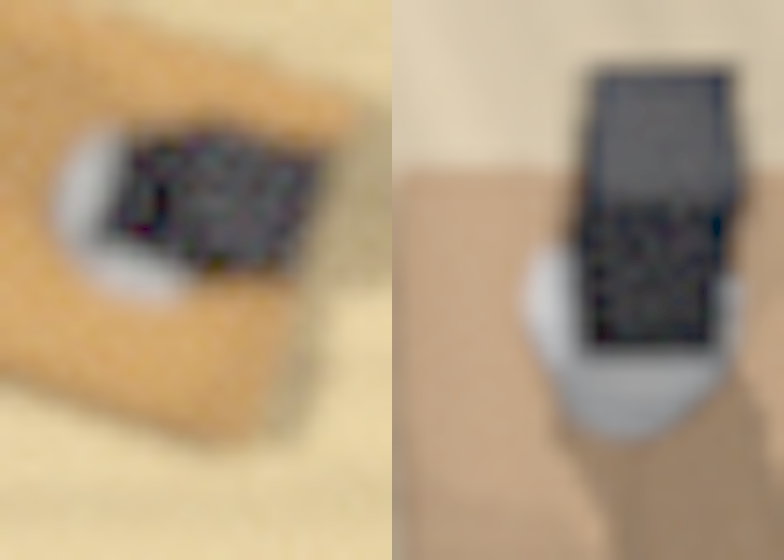

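```bash
python3 - <<'E'
from h import *
def go(n,pts,x0,y0,off,z):
    P=np.array([at(n,((u-off+.5)/14-.5+x0,(v+.5)/14-.5+y0),z)[:2] for u,v in pts])
    e=P-np.roll(P,-1,0)
    print(n,P.mean(0).round(4),[round((np.arctan2(*v[::-1])+np.pi/4)%(np.pi/2)-np.pi/4,3) for v in e],np.linalg.norm(e,axis=1).round(4))
go("side",[(590,68),(738,66),(738,200),(592,203)],288,294,392,.098)
go("side",[(585,350),(718,352)],288,294,392,.048)
go("top",[(212,130),(325,150),(300,275),(187,262)],382,186,0,.098)
# overlays for hypothesised gauge
for yaw in(-.1,-.2,-.3):
    c=np.array([.461,-.334])
    print(bot.observe()["clock"])
E
```

```text
side [ 0.4668 -0.3425] [np.float64(-0.307), np.float64(-0.396), np.float64(-0.3), np.float64(-0.368)] [0.0216 0.0227 0.021  0.0228]
side [ 0.4667 -0.3497] [np.float64(-0.342), np.float64(-0.342)] [0.02 0.02]
top [ 0.4655 -0.3401] [np.float64(-0.165), np.float64(-0.217), np.float64(-0.103), np.float64(-0.205)] [0.0195 0.0221 0.0194 0.0233]
0.1
0.1
0.1
```

```bash
cat >> h.py <<'E'
def handlefit(ims,x0,ztip,reg,thr=75,names=("top","side")):
    """fit x,y,yaw of upright gauge: handle silhouette against dark pixels"""
    from scipy.optimize import minimize
    S=8; D={}
    for n in names:
        u,v,w,h=reg[n]; g=ims[n].max(2).astype(np.float32)[v:v+h,u:u+w]
        D[n]=np.clip((thr+35-g)/70,0,1)
    def cost(q,full=False):
        c=0
        for n in names:
            u,v,w,h=reg[n]; M=[]
            r=R.from_euler("z",q[2]).as_matrix()
            B=np.array([[a,b,z] for a in(-.012,.012) for b in(-.012,.012) for z in(.042,.092)])@r.T+[q[0],q[1],ztip]
            p=(proj(n,B)-[u,v]+.5)*S
            m=np.zeros((h*S,w*S),np.uint8); cv2.fillConvexPoly(m,cv2.convexHull(np.round(p*16).astype(np.int32)),255,shift=4)
            m=cv2.resize(cv2.GaussianBlur(m,(0,0),4),(w,h),interpolation=cv2.INTER_AREA)/255.
            c+=((m-D[n])**2).sum()
        return c
    best=min((minimize(cost,[x0[0],x0[1],y],method="Nelder-Mead",options=dict(initial_simplex=[[x0[0],x0[1],y],[x0[0]+.006,x0[1],y],[x0[0],x0[1]+.006,y],[x0[0],x0[1],y+.2]])) for y in(-.6,-.2,.2,.6)),key=lambda r:r.fun)
    return best.x,best.fun
E
python3 - <<'E'
from h import *
ims={n:cv2.imread(f"pics/{n}0.png") for n in("top","side")}
reg=dict(top=(384,188,26,22),side=(296,294,22,28))
for thr in(60,80):
  for nm in(("top","side"),("top",),("side",)): print(thr,nm,handlefit(ims,(.466,-.341),.006,reg,thr,nm))
E
```

```text
60 ('top', 'side') (array([ 0.46781343, -0.3416206 , -0.42858923]), np.float64(53.60581116106343))
60 ('top',) (array([ 0.46678074, -0.34060693, -0.0174748 ]), np.float64(21.05779019470165))
60 ('side',) (array([ 0.46780578, -0.34208   , -0.45640169]), np.float64(21.766161323019304))
80 ('top', 'side') (array([ 0.46749604, -0.34213948, -0.3490889 ]), np.float64(23.39496381884821))Traceback (most recent call last):
  File "<stdin>", line 5, in <module>
  File "h.py", line 36, in handlefit
    best=min((minimize(cost,[x0[0],x0[1],y],method="Nelder-Mead",options=dict(initial_simplex=[[x0[0],x0[1],y],[x0[0]+.006,x0[1],y],[x0[0],x0[1]+.006,y],[x0[0],x0[1],y+.2]])) for y in(-.6,-.2,.2,.6)),key=lambda r:r.fun)
  File "h.py", line 36, in <genexpr>
    best=min((minimize(cost,[x0[0],x0[1],y],method="Nelder-Mead",options=dict(initial_simplex=[[x0[0],x0[1],y],[x0[0]+.006,x0[1],y],[x0[0],x0[1]+.006,y],[x0[0],x0[1],y+.2]])) for y in(-.6,-.2,.2,.6)),key=lambda r:r.fun)
              ~~~~~~~~^^^^^^^^^^^^^^^^^^^^^^^^^^^^^^^^^^^^^^^^^^^^^^^^^^^^^^^^^^^^^^^^^^^^^^^^^^^^^^^^^^^^^^^^^^^^^^^^^^^^^^^^^^^^^^^^^^^^^^^^^^^^^^^^^^^^^^^^^^^^^^^^^^^^^^^^
    res = _minimize_neldermead(fun, x0, args, callback, bounds=bounds,
                               **options)
    fxr = func(xr)
    fx = function(np.copy(x), *(wrapper_args + args))
  File "h.py", line 31, in cost
    p=(proj(n,B)-[u,v]+.5)*S
       ~~~~^^^^^
  File "h.py", line 13, in proj
    K,d,e,A=cam(n); P=(np.atleast_2d(P)-e)@A
            ~~~^^^
  File "h.py", line 5, in cam
    c=bot.calibration(n); f=192/np.tan(np.radians(c["vfov"])/2)
ValueError: time passes only in moves, steps and waits
```

```bash
cat > to.py <<'E'
import sys,numpy as np
from scipy.spatial.transform import Rotation as R
from workcell import bot
# to.py x y z [yaw]: shift along tool axes and turn needed
o=bot.observe(); a=[float(v) for v in sys.argv[1:]]
T=R.from_euler("xyz",o["tool_rot"]); yaw=a[3] if len(a)>3 else o["tool_rot"][2]
G=R.from_euler("xyz",[np.pi,0,yaw])
print("d",(T.inv().apply(np.array(a[:3])-o["position"])).round(4),"rv",(T.inv()*G).as_rotvec().round(4),
 "q",o["qpos"].round(2),"F",o["force"].round(1),"t",round(o["clock"],2))
E
python3 to.py .45 .1 .231 2.80; python3 to.py .467 -.3415 .16 2.80
```

```text
d [-3.818e-01 -3.665e-01  2.000e-04] rv [-0.001   0.0001 -0.0342] q [-1.27  0.52 -0.04  1.6   0.02  1.02 -0.11] F [0.2 0.4 0.8] t 0.1
d [-0.5597 -0.7709  0.0716] rv [-0.001   0.0001 -0.0342] q [-1.27  0.52 -0.04  1.6   0.02  1.02 -0.11] F [0.2 0.4 0.8] t 0.1
```
d of ~0.53: 9 rows. Send 5 rows target .45,.1 then...

Careful with the scale: shifts go in units of 50 mm and turns go in units of 0.1 rad. That gives: -0.382 m is -7.64, -0.366 m is -7.32, -0.034 rad is -0.34.

```bash
python3 nudge.py '[[0.085,[-7.64,-7.32,0],[0,0,-0.34]],[0.085,[-7.64,-7.32,0],[0,0,-0.34]],[0.085,[-7.64,-7.32,0],[0,0,-0.34]],[0.085,[-7.64,-7.32,0],[0,0,-0.34]],[0.085,[-7.64,-7.32,0],[0,0,-0.34]]]'; python3 to.py .47 .0 .231 2.80;python3 to.py .467 -.3415 .16 2.80
```

```text
clock: 0.72
position: [0.3604, 0.2955, 0.2313]
tool_rot: [3.142, 0.0, 2.8]
force: [1.7, -0.4, 0.2]
grip_width: 0.0851
finger_force: 0.0
d [-0.2023 -0.2416  0.0003] rv [ 0.      0.0001 -0.0002] q [-0.83  0.27  0.02  2.   -0.01  0.87  0.42] F [ 1.7 -0.4  0.2] t 0.72
d [-0.3139 -0.5644  0.0713] rv [ 0.      0.0001 -0.0002] q [-0.83  0.27  0.02  2.   -0.01  0.87  0.42] F [ 1.7 -0.4  0.2] t 0.72
```

Scaled: -0.24 m is -4.8, -0.2 m is -4.

```bash
python3 nudge.py '[[0.085,[-4,-4.8,0],[0,0,0]],[0.085,[-4,-4.8,0],[0,0,0]],[0.085,[-4,-4.8,0],[0,0,0]],[0.085,[-4,-4.8,0],[0,0,0]],[0.085,[-4,-4.8,0],[0,0,0]]]'; python3 to.py .467 -.3415 .16 2.80
```

```text
clock: 1.35
position: [0.4682, 0.0023, 0.2314]
tool_rot: [3.141, 0.0, 2.8]
force: [1.6, 0.2, 0.5]
grip_width: 0.0848
finger_force: 0.0
d [-0.114  -0.3244  0.0714] rv [ 0.0002  0.0002 -0.    ] q [-0.29  0.28  0.19  2.01 -0.07  0.87  1.17] F [1.6 0.2 0.5] t 1.35
```

Scaled: -0.322 m is -6.44, -0.11 m is -2.2.

```bash
python3 nudge.py '[[0.085,[-2.2,-6.44,1.4],[0,0,0]],[0.085,[-2.2,-6.44,1.4],[0,0,0]],[0.085,[-2.2,-6.44,1.4],[0,0,0]],[0.085,[-2.2,-6.44,1.4],[0,0,0]],[0.085,[-2.2,-6.44,1.4],[0,0,0]]]'; python3 to.py .467 -.3415 .13 2.80;python3 to.py .467 -.3415 .055 2.80
```

```text
clock: 1.98
position: [0.4638, -0.3036, 0.1678]
tool_rot: [3.141, -0.0, 2.8]
force: [0.8, 0.5, -0.2]
grip_width: 0.0851
finger_force: 0.0
d [-0.0157 -0.0346  0.0378] rv [ 0.0002 -0.0001  0.0002] q [ 0.29  0.5   0.25  1.86 -0.17  0.8   1.86] F [ 0.8  0.5 -0.2] t 1.98
d [-0.0157 -0.0346  0.1128] rv [ 0.0002 -0.0001  0.0002] q [ 0.29  0.5   0.25  1.86 -0.17  0.8   1.86] F [ 0.8  0.5 -0.2] t 1.98
```

Scaled: 0.04 m is 0.8, -0.0346 m is -0.692.

```bash
python3 nudge.py '[[0.085,[-0.314,-0.692,0.8],[0,0,0]],[0.085,[-0.314,-0.692,0.8],[0,0,0]],[0.085,[-0.314,-0.692,0.8],[0,0,0]]]'; python3 to.py .467 -.3415 .055 2.80
```

```text
clock: 2.35
position: [0.4672, -0.3391, 0.1283]
tool_rot: [3.141, -0.001, 2.8]
force: [1.0, 0.3, 0.1]
grip_width: 0.0849
finger_force: 0.0
d [-0.0007 -0.0023  0.0733] rv [ 0.0004 -0.0007 -0.0002] q [ 0.36  0.59  0.24  1.83 -0.19  0.75  1.93] F [1.  0.3 0.1] t 2.35
```

Scaled: 0.073 m is 1.46, 0.06 m is 1.2.

```bash
python3 nudge.py '[[0.085,[0,0,1.2],[0,0,0]],[0.085,[0,0,1.46],[0,0,0]],[0.085,[0,0,1.46],[0,0,0]]]'; python3 to.py .467 -.3415 .055 2.80
python3 - <<'E'
from h import *
t=bot.grab_frame("top"); s=bot.grab_frame("side"); cv2.imwrite("pics/t1.png",t); cv2.imwrite("pics/s1.png",s)
a=lambda im,x,y,w,h,k:cv2.resize(im[y:y+h,x:x+w],None,fx=k,fy=k,interpolation=cv2.INTER_CUBIC)
cv2.imwrite("pics/grip1.png",np.hstack([a(t,350,160,80,80,5),a(s,265,250,80,80,5)]))
E
```

```text
clock: 2.72
position: [0.4675, -0.3392, 0.0561]
tool_rot: [3.141, -0.0, 2.801]
force: [0.0, -0.0, 1.1]
grip_width: 0.085
finger_force: 0.0
d [-0.0003 -0.0024  0.0011] rv [ 0.0001 -0.0004  0.0006] q [ 0.39  0.7   0.2   1.86 -0.23  0.6   1.96] F [ 0.  -0.   1.1] t 2.73
```

View pics/grip1.png

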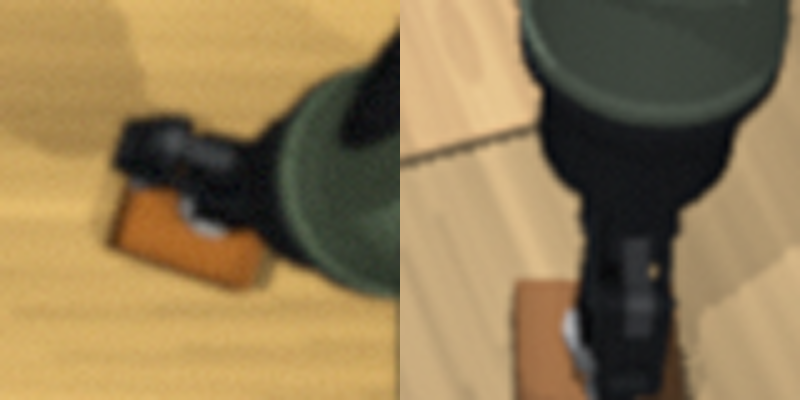

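Scaled: -0.0024 m is -0.048, 0.001 m is 0.02.

```bash
python3 nudge.py '[[0.085,[0,-0.048,0.02],[0,0,0]],[0.02,[0,-0.048,0.02],[0,0,0]],[0.02,[0,-0.048,0.02],[0,0,0]],[0.02,[0,-0.048,0.02],[0,0,0]],[0.02,[0,-0.048,0.02],[0,0,0]]]' 60; python3 to.py .467 -.3415 .055 2.80
```

```text
clock: 3.45
position: [0.4664, -0.342, 0.0544]
tool_rot: [-3.142, -0.0, 2.8]
force: [-0.5, 1.0, 2.9]
grip_width: 0.0233
finger_force: 60.4
d [-0.0004  0.0006 -0.0006] rv [-0.0001 -0.     -0.0003] q [ 0.39  0.7   0.2   1.86 -0.23  0.6   1.96] F [-0.5  1.   2.9] t 3.45
```

```bash
python3 nudge.py '[[0.02,[0,0,-1.2],[0,0,0]],[0.02,[0,0,-2.1],[0,0,0]],[0.02,[0,0,-2.1],[0,0,0]]]'; python3 to.py .538 -.1027 .16 2.80
```

```text
clock: 3.82
position: [0.4677, -0.3428, 0.1623]
tool_rot: [-3.141, 0.005, 2.8]
force: [-0.1, 0.6, -2.9]
grip_width: 0.0237
finger_force: 60.2
d [0.0142 0.2497 0.002 ] rv [-0.0008  0.005  -0.0003] q [ 0.35  0.55  0.26  1.8  -0.18  0.81  1.92] F [-0.1  0.6 -2.9] t 3.83
```

```bash
python3 nudge.py '[[0.02,[0.284,5,0],[0,0,0]],[0.02,[0.284,5,0],[0,0,0]],[0.02,[0.284,5,0],[0,0,0]],[0.02,[0.284,5,0],[0,0,0]],[0.02,[0.284,5,0],[0,0,0]]]'; python3 nudge.py '[[0.02,[0,0,0],[0,0,0]],[0.02,[0,0,0],[0,0,0]]]';python3 to.py .538 -.1027 .16 2.80
python3 - <<'E'
from h import *
t=bot.grab_frame("top"); s=bot.grab_frame("side"); cv2.imwrite("pics/t2.png",t); cv2.imwrite("pics/s2.png",s)
a=lambda im,x,y,w,h,k:cv2.resize(im[y:y+h,x:x+w],None,fx=k,fy=k,interpolation=cv2.INTER_CUBIC)
cv2.imwrite("pics/over.png",np.hstack([a(t,270,130,60,90,6),a(s,260,160,60,90,6)]))
p=bot.observe()["position"]
for z in(.049,.013):
    print([proj(n,p-[0,0,z]).round(1) for n in("top","side")])
E
```

```text
clock: 4.45
position: [0.5376, -0.0961, 0.158]
tool_rot: [3.14, -0.002, 2.807]
force: [-0.8, -0.9, -1.5]
grip_width: 0.0234
finger_force: 60.0
clock: 4.7
position: [0.5363, -0.1031, 0.1589]
tool_rot: [-3.141, -0.001, 2.798]
force: [0.1, 0.4, -1.0]
grip_width: 0.0231
finger_force: 60.0
d [-0.0015  0.0009 -0.0011] rv [-0.0007 -0.0006 -0.0023] q [-0.1   0.5   0.25  1.89 -0.17  0.77  1.47] F [ 0.1  0.4 -1. ] t 4.7
[array([[301.9, 169.2]]), array([[296. , 209.6]])]
[array([[303.4, 167.1]]), array([[297.1, 198.9]])]
```

View pics/over.png

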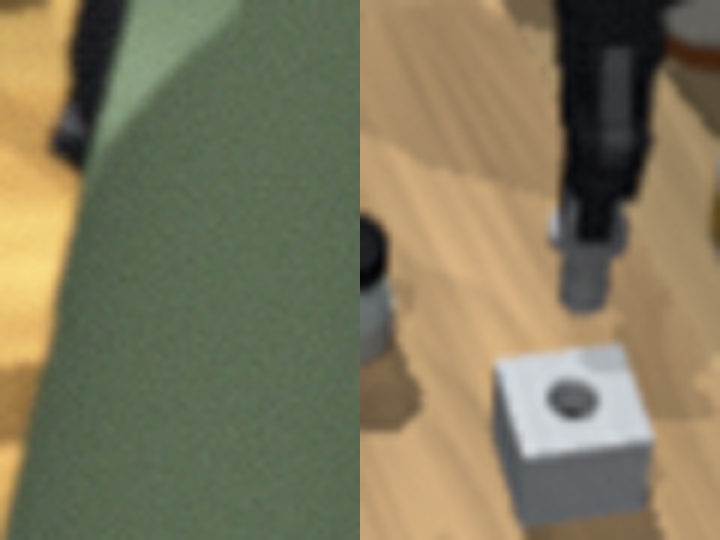

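Side view: pin axis at u≈296.9 versus 296.4 predicted, so the gauge sits ~1 mm along −tool x; hole B is at (294.9,226.1), clear below. Descending on B.

```bash
python3 -c "
from h import *
print(proj('side',[.538,-.1027,.051]))"; python3 nudge.py '[[0.02,[0,0.02,1],[0,0,0]],[0.02,[0,0.02,1.08],[0,0,0]],[0.02,[0,0.02,1.08],[0,0,0]],[0.02,[0,0.02,1.08],[0,0,0]]]'; python3 to.py .5369 -.1023 .1 2.80
```

```text
[[294.91054503 226.04156614]]
clock: 5.3
position: [0.5379, -0.101, 0.1068]
tool_rot: [3.141, 0.002, 2.799]
force: [1.0, -0.4, -0.7]
grip_width: 0.0233
finger_force: 60.0
d [ 0.0005 -0.0016  0.0068] rv [ 0.0005  0.0018 -0.0006] q [-0.08  0.58  0.22  1.92 -0.2   0.66  1.49] F [ 1.  -0.4 -0.7] t 5.3
```

Scaled: -0.001 m is -0.02, 0.008 m is 0.16.

```bash
python3 nudge.py '[[0.02,[0.01,-0.02,0],[0,0,0]],[0.02,[0.01,-0.02,0.08],[0,0,0]],[0.02,[0.01,-0.02,0.16],[0,0,0]]]'; python3 to.py .5369 -.1023 .082 2.80
```

```text
clock: 5.68
position: [0.5365, -0.1015, 0.0973]
tool_rot: [3.142, 0.0, 2.8]
force: [-0.8, -1.3, -1.8]
grip_width: 0.0235
finger_force: 60.3
d [-0.0007 -0.0006  0.0153] rv [ 0.0001  0.0003 -0.0002] q [-0.08  0.6   0.22  1.93 -0.2   0.64  1.5 ] F [-0.8 -1.3 -1.8] t 5.67
```

Scaled: 0.012 m is 0.24, 0.008 m is 0.16.

```bash
python3 nudge.py '[[0.02,[0,0,0.08],[0,0,0]],[0.02,[0,0,0.16],[0,0,0]],[0.02,[0,0,0.24],[0,0,0]]]'; python3 to.py .5369 -.1023 .082 2.80
```

```text
clock: 6.05
position: [0.5364, -0.1016, 0.085]
tool_rot: [-3.141, 0.0, 2.8]
force: [0.9, -1.8, -0.7]
grip_width: 0.0234
finger_force: 60.3
d [-0.0007 -0.0005  0.003 ] rv [-0.0001  0.0001 -0.0003] q [-0.07  0.62  0.21  1.93 -0.21  0.61  1.5 ] F [ 0.9 -1.8 -0.7] t 6.05
```

Scaled: 0.005 m is 0.1, 0.004 m is 0.08.

```bash
python3 nudge.py '[[0.02,[0,0,0.04],[0,0,0]],[0.02,[0,0,0.08],[0,0,0]],[0.02,[0,0,0.1],[0,0,0]]]'; python3 to.py .5369 -.1023 .082 2.80
```

```text
clock: 6.42
position: [0.5368, -0.1016, 0.0812]
tool_rot: [3.141, 0.001, 2.8]
force: [-6.0, 0.0, 32.1]
grip_width: 0.0235
finger_force: 64.4
d [-0.0003 -0.0007 -0.0008] rv [ 0.0004  0.001  -0.0004] q [-0.07  0.62  0.21  1.93 -0.21  0.6   1.5 ] F [-6.   0.  32.1] t 6.42
```

Scaled: -0.0008 m is -0.016.

```bash
python3 nudge.py '[[0.02,[0,0,-0.016],[0,0,0]],[0.02,[0,0,-0.016],[0,0,0]],[0.02,[0,0,-0.016],[0,0,0]]]';python3 nudge.py '[[0.02,[0,0,-0.4],[0,0,0]],[0.02,[0,0,-1],[0,0,0]],[0.02,[0,0,-1.62],[0,0,0]],[0.02,[0,0,-1.62],[0,0,0]]]'; python3 to.py .4608 .1287 .16 2.80
```

```text
clock: 6.8
position: [0.5366, -0.1015, 0.0814]
tool_rot: [3.142, 0.0, 2.8]
force: [-0.7, -0.9, 6.9]
grip_width: 0.0236
finger_force: 61.2
clock: 7.3
position: [0.5373, -0.1013, 0.1638]
tool_rot: [3.14, 0.003, 2.8]
force: [-0.0, 0.4, -1.2]
grip_width: 0.0238
finger_force: 60.2
d [0.1491 0.1911 0.0036] rv [ 0.0011  0.0027 -0.0001] q [-0.11  0.5   0.25  1.89 -0.17  0.78  1.47] F [-0.   0.4 -1.2] t 7.3
```

Scaled: 0.191 m is 3.82, 0.149 m is 2.98.

```bash
python3 nudge.py '[[0.02,[2.98,3.82,0.06],[0,0,0]],[0.02,[2.98,3.82,0.06],[0,0,0]],[0.02,[2.98,3.82,0.06],[0,0,0]],[0.02,[2.98,3.82,0.06],[0,0,0]],[0.02,[2.98,3.82,0.06],[0,0,0]]]'; python3 nudge.py '[[0.02,[0,0,0],[0,0,0]],[0.02,[0,0,0],[0,0,0]],[0.02,[0,0,0],[0,0,0]]]';python3 to.py .4609 .1288 .1 2.80
python3 - <<'E'
from h import *
s=bot.grab_frame("side"); cv2.imwrite("pics/s3.png",s)
crop("side",205,95,70,90,6,"pics/overA.png",s)
p=bot.observe()["position"]
for z in(.049,.013): print(proj("side",p-[0,0,z]).round(1))
print(proj("side",[.462,.1283,.051]))
E
```

```text
clock: 7.92
position: [0.4581, 0.1325, 0.1581]
tool_rot: [-3.142, -0.002, 2.806]
force: [0.6, -1.5, -2.3]
grip_width: 0.0237
finger_force: 59.9
clock: 8.3
position: [0.4602, 0.1275, 0.159]
tool_rot: [-3.141, -0.0, 2.798]
force: [-0.1, 1.2, -1.9]
grip_width: 0.0234
finger_force: 59.9
d [-0.0002  0.0015  0.059 ] rv [-0.0003 -0.0001 -0.002 ] q [-0.58  0.41  0.24  2.06 -0.15  0.69  0.98] F [-0.1  1.2 -1.9] t 8.3
[[237.6 156.6]]
[[237.3 146. ]]
[[238.59496437 172.79745016]]
```

View pics/overA.png

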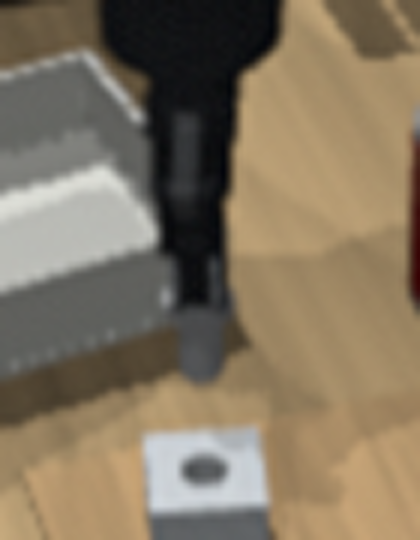

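Pin axis at u≈238.1, hole A at (238.7,173): aligned within ~1 mm. Descending.

Scaled: 0.06 m is 1.2, 0.056 m is 1.12.

```bash
python3 nudge.py '[[0.02,[-0.004,0.02,0.96],[0,0,0]],[0.02,[-0.004,0.02,1.08],[0,0,0]],[0.02,[-0.004,0.02,1.08],[0,0,0]],[0.02,[-0.004,0.02,1.12],[0,0,0]],[0.02,[-0.004,0.02,1.2],[0,0,0]]]'; python3 to.py .4609 .1288 .064 2.80
```

```text
clock: 8.98
position: [0.4611, 0.1296, 0.0999]
tool_rot: [3.14, 0.001, 2.8]
force: [-0.4, -1.2, -2.0]
grip_width: 0.0237
finger_force: 60.0
d [-0.     -0.0008  0.0359] rv [ 0.0012  0.0012 -0.0002] q [-0.55  0.51  0.2   2.1  -0.19  0.55  1.02] F [-0.4 -1.2 -2. ] t 8.97
```

Scaled: 0.015 m is 0.3, 0.011 m is 0.22.

```bash
python3 nudge.py '[[0.02,[0,-0.01,0.06],[0,0,0]],[0.02,[0,-0.01,0.14],[0,0,0]],[0.02,[0,-0.01,0.22],[0,0,0]],[0.02,[0,-0.01,0.3],[0,0,0]]]'; python3 to.py .4609 .1288 .064 2.80
```

```text
clock: 9.48
position: [0.4604, 0.1288, 0.0838]
tool_rot: [-3.141, -0.0, 2.8]
force: [-0.0, 0.8, -2.2]
grip_width: 0.0231
finger_force: 60.0
d [-0.0005  0.0002  0.0198] rv [-0.0002 -0.0001 -0.0003] q [-0.54  0.54  0.19  2.11 -0.2   0.51  1.02] F [-0.   0.8 -2.2] t 9.47
```

Scaled: 0.017 m is 0.34, 0.014 m is 0.28.

```bash
python3 nudge.py '[[0.02,[0,0,0.06],[0,0,0]],[0.02,[0,0,0.12],[0,0,0]],[0.02,[0,0,0.2],[0,0,0]],[0.02,[0,0,0.28],[0,0,0]],[0.02,[0,0,0.34],[0,0,0]]]'; python3 to.py .4609 .1288 .064 2.80
```

```text
clock: 10.1
position: [0.4603, 0.1288, 0.0668]
tool_rot: [-3.141, -0.0, 2.8]
force: [-0.5, 0.3, -1.9]
grip_width: 0.0235
finger_force: 60.0
d [-0.0005  0.0002  0.0028] rv [-0.0001 -0.0001 -0.0003] q [-0.53  0.57  0.18  2.11 -0.21  0.47  1.03] F [-0.5  0.3 -1.9] t 10.1
```

Past the 18 mm depth: A is the good foot. Finish seating.

Scaled: 0.003 m is 0.06, 0.002 m is 0.04.

```bash
python3 nudge.py '[[0.02,[0,0,0.02],[0,0,0]],[0.02,[0,0,0.04],[0,0,0]],[0.02,[0,0,0.06],[0,0,0]],[0.02,[0,0,0.06],[0,0,0]]]'; python3 to.py .4609 .1288 .064 2.80
```

```text
clock: 10.6
position: [0.4604, 0.1289, 0.0641]
tool_rot: [-3.142, 0.0, 2.8]
force: [-0.3, 0.5, -2.3]
grip_width: 0.023
finger_force: 60.0
d [-0.0005  0.0001  0.0001] rv [-0.      0.     -0.0002] q [-0.53  0.58  0.17  2.11 -0.21  0.47  1.03] F [-0.3  0.5 -2.3] t 10.6
```

```bash
python3 nudge.py '[[0.02,[0,0,0.014],[0,0,0]],[0.02,[0,0,0.028],[0,0,0]],[0.02,[0,0,0.028],[0,0,0]]]'; python3 to.py .4609 .1288 .064 2.80
```

```text
clock: 10.98
position: [0.4605, 0.1289, 0.0634]
tool_rot: [3.141, 0.0, 2.8]
force: [-4.3, -0.9, 18.7]
grip_width: 0.0236
finger_force: 62.9
d [-0.0004  0.     -0.0006] rv [ 0.0005  0.0003 -0.0004] q [-0.53  0.58  0.17  2.11 -0.21  0.46  1.03] F [-4.3 -0.9 18.7] t 10.97
```

Scaled: -0.0007 m is -0.014.

```bash
python3 nudge.py '[[0.02,[0,0,-0.014],[0,0,0]],[0.04,[0,0,-0.014],[0,0,0]],[0.085,[0,0,-0.014],[0,0,0]],[0.085,[0,0,-0.014],[0,0,0]]]'; python3 nudge.py '[[0.085,[0,0,-0.6],[0,0,0]],[0.085,[0,0,-1.8],[0,0,0]],[0.085,[0,0,-2.6],[0,0,0]],[0.085,[0,0,-2.6],[0,0,0]]]'; python3 to.py .54 -.09 .19 3.0
```

```text
clock: 11.48
position: [0.4604, 0.1288, 0.0634]
tool_rot: [-3.142, -0.0, 2.8]
force: [-0.2, -0.3, -0.5]
grip_width: 0.0745
finger_force: 0.0
clock: 11.98
position: [0.4616, 0.1294, 0.196]
tool_rot: [3.138, 0.003, 2.8]
force: [-0.2, 0.4, -0.2]
grip_width: 0.0851
finger_force: 0.0
d [-0.1474 -0.1804  0.0058] rv [ 0.0032  0.0037 -0.2002] q [-0.61  0.35  0.27  2.02 -0.13  0.78  0.96] F [-0.2  0.4 -0.2] t 11.97
```

```bash
python3 - <<'E'
from h import *
s=bot.grab_frame("side"); cv2.imwrite("pics/s4.png",s)
a=lambda x,y,w,h,k:cv2.resize(s[y:y+h,x:x+w],None,fx=k,fy=k,interpolation=cv2.INTER_CUBIC)
cv2.imwrite("pics/after.png",np.hstack([a(215,130,50,60,8),a(272,208,50,60,8)]))
E
```

```text
(no output)
```

View pics/after.png

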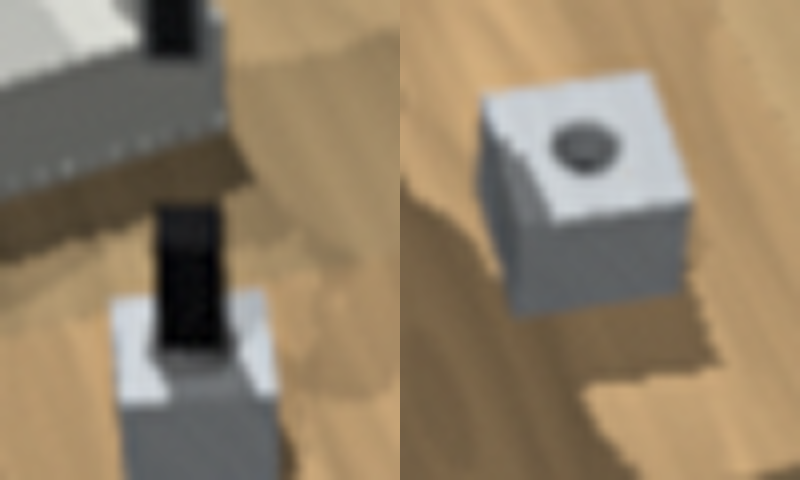

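Gauge stands collar-down in A (collar on top face at crop (190,370)); B's hole is at (294.7,226.1), unmoved. Now fetch B.

```bash
python3 to.py .538 -.1026 .15 3.0; python3 nudge.py '[[0.085,[-1,-1.2,0],[0,0,-1]],[0.085,[-3,-3.86,0.9],[0.03,0.03,-2]],[0.085,[-3,-3.86,0.9],[0.03,0.03,-2]],[0.085,[-3,-3.86,0.9],[0.03,0.03,-2]],[0.085,[-3,-3.86,0.9],[0.03,0.03,-2]]]'; python3 nudge.py '[[0.085,[0,0,0],[0,0,0]],[0.085,[0,0,0],[0,0,0]]]'; python3 to.py .538 -.1026 .022 3.0
```

```text
d [-0.1503 -0.1926  0.0442] rv [ 0.0017  0.0017 -0.2   ] q [-0.61  0.35  0.27  2.03 -0.13  0.78  0.96] F [ 0.8  0.1 -0.4] t 12.03
clock: 12.65
position: [0.536, -0.1083, 0.1459]
tool_rot: [-3.137, -0.006, 2.993]
force: [-0.8, 0.6, -0.8]
grip_width: 0.0854
finger_force: 0.0
clock: 12.9
position: [0.5368, -0.102, 0.1481]
tool_rot: [-3.139, -0.004, 3.002]
force: [0.4, 1.2, -0.6]
grip_width: 0.0849
finger_force: 0.0
d [-0.0018 -0.0002  0.1261] rv [-0.0023 -0.0039  0.0015] q [-0.09  0.52  0.24  1.89 -0.17  0.75  1.67] F [ 0.4  1.2 -0.6] t 12.9
```

```bash
python3 nudge.py '[[0.085,[-0.024,0,1],[-0.02,-0.04,0]],[0.085,[-0.024,0,2],[-0.02,-0.04,0]],[0.085,[-0.024,0,2.6],[-0.02,-0.04,0]],[0.085,[-0.024,0,2.6],[-0.02,-0.04,0]]]'; python3 to.py .538 -.1026 .018 3.0; python3 nudge.py '[[0.085,[0,0,0],[0,0,0]],[0.05,[0,0,0],[0,0,0]],[0.05,[0,0,0],[0,0,0]],[0.05,[0,0,0],[0,0,0]],[0.05,[0,0,0],[0,0,0]]]' 70; python3 to.py .538 -.1026 .018 3.0
```

```text
clock: 13.4
position: [0.5366, -0.1026, 0.0171]
tool_rot: [-3.141, -0.003, 3.001]
force: [-0.5, -0.0, 0.4]
grip_width: 0.0849
finger_force: 0.0
d [-0.0014  0.0002 -0.0009] rv [-0.0006 -0.0026  0.0013] q [-0.04  0.73  0.16  1.95 -0.23  0.48  1.72] F [-0.5 -0.   0.4] t 13.4
clock: 14.02
position: [0.5384, -0.1035, 0.0198]
tool_rot: [-3.141, 0.002, 3.0]
force: [-4.3, 2.2, 18.3]
grip_width: 0.0533
finger_force: 72.3
d [0.0005 0.0009 0.0018] rv [-0.0001  0.0024 -0.0001] q [-0.03  0.73  0.16  1.95 -0.23  0.48  1.72] F [-4.3  2.2 18.3] t 14.03
```

Scaled: -0.18 m is -3.6, -0.15 m is -3.

```bash
python3 nudge.py '[[0.05,[0,0,-0.6],[0,0,0]],[0.05,[0,0,-1.8],[0,0,0]],[0.05,[0,0,-3],[0,0,0]],[0.05,[0,0,-3.6],[0,0,0]],[0.05,[0,0,-3.6],[0,0,0]]]'; python3 to.py .4245 .375 .2 3.0;  python3 to.py .48 .14 .2 3.0
```

```text
clock: 14.65
position: [0.5385, -0.1036, 0.2007]
tool_rot: [-3.142, 0.005, 3.0]
force: [-0.2, 0.2, -3.4]
grip_width: 0.053
finger_force: 76.0
d [ 1.805e-01  4.577e-01 -2.000e-04] rv [-0.      0.0049 -0.0002] q [-0.12  0.45  0.27  1.85 -0.15  0.86  1.65] F [-0.2  0.2 -3.4] t 14.65
d [0.0924 0.2329 0.0003] rv [-0.      0.0049 -0.0002] q [-0.12  0.45  0.27  1.85 -0.15  0.86  1.65] F [-0.2  0.2 -3.4] t 14.65
```

```bash
python3 nudge.py '[[0.05,[0.4,1,0],[0,0,0]],[0.05,[3.6,9.16,0],[0,0.03,0]],[0.05,[3.6,9.16,0],[0,0.03,0]],[0.05,[3.6,9.16,0],[0,0.03,0]],[0.05,[3.6,9.16,0],[0,0.03,0]]]'; python3 to.py .4245 .375 .2 3.0
```

```text
clock: 15.28
position: [0.4661, 0.1937, 0.197]
tool_rot: [-3.14, -0.003, 3.0]
force: [1.6, 0.4, -2.4]
grip_width: 0.0531
finger_force: 75.8
d [ 0.0668  0.1736 -0.003 ] rv [-0.0016 -0.0034 -0.0003] q [-0.67  0.39  0.21  1.95 -0.11  0.82  1.03] F [ 1.6  0.4 -2.4] t 15.28
```

```bash
python3 nudge.py '[[0.05,[1.3,3.4,0],[0,0,0]],[0.05,[1.3,3.4,0],[0,0,0]],[0.05,[1.3,3.4,0],[0,0,0]],[0.05,[1.3,3.4,0],[0,0,0]],[0.05,[1.3,3.4,0],[0,0,0]]]'; python3 nudge.py '[[0.05,[0,0,0],[0,0,0]],[0.05,[0,0,0],[0,0,0]]]'; python3 to.py .4245 .375 .026 3.0
```

```text
clock: 15.9
position: [0.4267, 0.3688, 0.1969]
tool_rot: [-3.139, -0.003, 3.0]
force: [0.1, -1.7, -3.2]
grip_width: 0.053
finger_force: 75.8
clock: 16.15
position: [0.4275, 0.3687, 0.1981]
tool_rot: [-3.141, -0.002, 2.998]
force: [-0.1, -0.3, -3.1]
grip_width: 0.0531
finger_force: 75.8
d [0.0035 0.006  0.1721] rv [-0.0008 -0.0023 -0.0017] q [-0.94  0.47  0.18  1.8  -0.11  0.88  0.71] F [-0.1 -0.3 -3.1] t 16.15
```

Scaled: 0.172 m is 3.44, 0.155 m is 3.1, -0.002 rad is -0.02.

```bash
python3 nudge.py '[[0.05,[0.07,0.12,1],[0,0,0]],[0.05,[0.07,0.12,2.2],[0,-0.02,0]],[0.05,[0.07,0.12,3.1],[0,-0.02,0]],[0.05,[0.07,0.12,3.44],[0,-0.02,0]],[0.05,[0.07,0.12,3.44],[0,-0.02,0]]]'; python3 to.py .4245 .375 .018 3.0
```

```text
clock: 16.77
position: [0.4243, 0.3756, 0.0262]
tool_rot: [-3.14, -0.001, 2.999]
force: [0.2, 0.7, -1.7]
grip_width: 0.053
finger_force: 75.5
d [-0.0003 -0.0005  0.0082] rv [-0.0014 -0.0006 -0.0007] q [-0.91  0.73  0.12  1.89 -0.15  0.53  0.74] F [ 0.2  0.7 -1.7] t 16.77
```

Careful with the scale: shifts go in units of 50 mm and turns go in units of 0.1 rad. That gives: 0.007 m is 0.14, 0.006 m is 0.12.

```bash
python3 nudge.py '[[0.05,[0,0,0.04],[0,0,0]],[0.05,[0,0,0.08],[0,0,0]],[0.05,[0,0,0.12],[0,0,0]],[0.05,[0,0,0.14],[0,0,0]],[0.05,[0,0,0.14],[0,0,0]]]'; python3 to.py .4245 .375 .018 3.0
```

```text
clock: 17.4
position: [0.4241, 0.3759, 0.0192]
tool_rot: [-3.141, -0.0, 3.0]
force: [-0.4, -0.3, -3.3]
grip_width: 0.0529
finger_force: 75.6
d [-0.0005 -0.0008  0.0012] rv [-0.0007 -0.0003 -0.0003] q [-0.91  0.74  0.11  1.89 -0.16  0.52  0.74] F [-0.4 -0.3 -3.3] t 17.4
```

Scaled: 0.0014 m is 0.028, 0.0007 m is 0.014.

```bash
python3 nudge.py '[[0.05,[0,0,0.014],[0,0,0]],[0.05,[0,0,0.028],[0,0,0]],[0.05,[0,0,0.028],[0,0,0]]]'; python3 to.py .4245 .375 .018 3.0
```

```text
clock: 17.77
position: [0.4241, 0.3759, 0.0179]
tool_rot: [-3.141, -0.0, 3.0]
force: [-0.9, -1.6, 2.0]
grip_width: 0.0529
finger_force: 76.2
d [-0.0005 -0.0008 -0.0001] rv [-0.0007 -0.0003 -0.0003] q [-0.91  0.75  0.11  1.89 -0.16  0.51  0.74] F [-0.9 -1.6  2. ] t 17.77
```

```bash
python3 nudge.py '[[0.06,[0,0,0],[0,0,0]],[0.085,[0,0,0],[0,0,0]],[0.085,[0,0,0],[0,0,0]],[0.085,[0,0,0],[0,0,0]]]'; python3 nudge.py '[[0.085,[0,0,-0.6],[0,0,0]],[0.085,[0,0,-1.8],[0,0,0]],[0.085,[0,0,-3],[0,0,0]],[0.085,[0,0,-4],[0,0,0]],[0.085,[0,0,-4],[0,0,0]]]'; python3 - <<'E'
from h import *
s=bot.grab_frame("side")
crop("side",140,80,230,170,3,"pics/end.png",s); print(bot.observe()["clock"])
E
```

```text
clock: 18.27
position: [0.4241, 0.376, 0.0178]
tool_rot: [-3.141, -0.0, 3.0]
force: [-0.5, -0.4, -0.4]
grip_width: 0.0852
finger_force: 0.0
clock: 18.9
position: [0.4254, 0.3771, 0.2216]
tool_rot: [3.137, 0.003, 3.0]
force: [0.1, -0.3, -0.1]
grip_width: 0.0847
finger_force: 0.0
18.95
```

View pics/end.png

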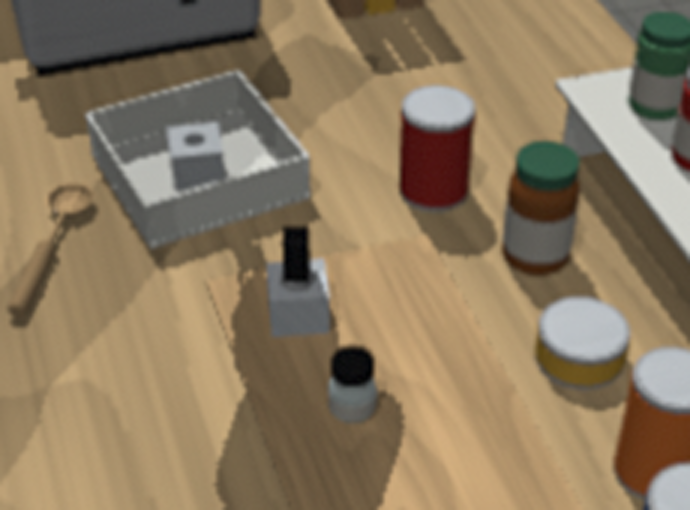

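The blocked foot stands upright in the bin (crop (195,155)), the gauge is home in foot A (295,280), and the bystanders are untouched.

```bash
python3 nudge.py '[[0.085,[0,0,0],[0,0,0]],[0.085,[0,0,0],[0,0,0]]]' && python3 -c "
from workcell import bot
print(bot.job_done())"
```

```text
clock: 19.2
position: [0.4238, 0.3757, 0.2167]
tool_rot: [-3.139, -0.001, 3.0]
force: [-0.4, 0.0, 0.5]
grip_width: 0.0851
finger_force: 0.0
the job is handed in; nothing more can be done
None
```

Job handed in at about 19 s: the right-hand foot (negative y) was the blocked one and now stands upright in the white bin, and the gauge is fully home in the left-hand foot on the board; peak measured press was 32 N, and the last picture, which covers most of the scene, shows nothing else disturbed.

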